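# Roll the proofing roller to the stop tape

## Task

Press down the fresh test print on the proofing board: push the upper part of the loose metal roller from behind with the fingertips so that it rolls over the sheet and comes to rest on the red stop tape, lying along the tape. Only push it: do not pinch or lift the roller, let it roll rather than skid, and leave the bottle, the tub and the scraper where they are.

Things in the scene. Friction and masses are not known exactly. Their poses are not given: they have to be found in the camera images.
- roller: loose smooth aluminium roller, 60 mm diameter, barrel 150 mm long, 178 over the axle stubs, 0.5 kg, two blue bands. Origin at its centre, 42 mm over the bench; x is its axis and stays level, y and z turn as it rolls. Slippery (friction 0.25): fingertips pushing high on its rear shoulder slide on it while it rolls ahead. Let go at 50 mm/s it rolls on about 6 mm.
- board: grey proofing board fixed on the bench, 220 x 340 mm, top 12 mm above the bench, with a white test print (coloured squares) stuck on it. Origin at the centre of its underside; y is the direction of rolling (either way), x runs across it. A wooden lip across each end stands 8 mm above the board's top, its inner face 165 mm from the centre.
- tape: flat strip of red tape across the board, 216 mm long and 20 mm wide, the stop mark, 125 to 175 mm from the roller at the start, toward the other end of the board. Origin at its centre on the board's top; its x axis runs along the strip, its y axis across it (the direction of rolling).
- orange_bottle: small pigment bottle with orange-brown body and black cap, 36 mm wide, 85 mm high, standing beyond the board; origin under its centre. Bystander.
- grey_tub: small purple tub with a grey lid, 74 mm wide, 68 mm high, standing left of the board; origin under its centre. Bystander.
- scraper: flat scraper with brown handle, 176 x 76 x 15 mm, lying left of the board; origin under its middle, x along it toward the blade. Bystander.

How it is judged:
By the outcome, as a careful person would: the job done as asked, in the order asked, and still so for the second after the job is handed in, with the robot touching nothing.
It also fails if it takes over 38 s, if anything falls off the work surface, if the arm or the gripper's body presses on something with over 40 N, if the wrist force passes 120 N, or if a joint passes its speed limit or range.

## Robot

A 6-joint arm with a two-finger parallel gripper is mounted at the origin on a cart in front of the work surface, level with it; the furniture and walls round the work are solid. World frame = base frame: x ahead of the robot, y to its left, z up, the work surface at z = 0. Lengths are in m, angles in rad, forces in N, time in s.
With the tool pointing down it reaches from about 0.2 to 0.875 m from the base axis. Payload 3.4 kg.
Tool frame: the origin (TCP) lies between the finger pads, 19 mm behind the fingertips; this is the grasp point; z points along the fingers, y is the line along which they close (so a half turn about z gives the same grasp; the last joint's range is limited). The gripper opens to 94 mm and grips with 3 to 60 N. Pads are 16 mm wide; open, the fingers measure 119 mm over their backs; the gripper's body (75 mm by 177 mm) begins 78 mm behind the grasp point.
Start: joints at [1.001, 0.276, 1.505, -0, 1.361, -0.121], TCP at [0.25, 0.518, 0.224] pointing down, gripper open.
Joint ranges: [-2.89, 2.89], [-0.75, 2.08], [0.22, 2.7], [-1.18, 4.32], [0.11, 2.71], [-2.7, 2.7]. Speed limits (rad/s): [2.57, 2.57, 3.14, 3.14, 3.14, 3.14].

## Interface

Orientations are given as a unit quaternion [w, x, y, z].
In Python, from plant import r, gripper_to, inverse_kinematics, vision, models, telemetry gives the robot as it stands. Calls block until the motion is done:
- r.move_to(position, orientation): joint-space move of the TCP to a pose.
- r.move_l(position, rot=None, vel=0.15, guard=None): straight line of the TCP; rot=None keeps the orientation; vel is the mean speed in m/s. With guard (N) it stops when the force on the tool has changed by that much, and returns True; else False.
- r.movej(angles): joint-space move.
- gripper_to(opening, f_grip=None): finger opening in m; f_grip is the grip in N (None keeps the last); returns when the fingers have stopped.
- r.hold(seconds).
- inverse_kinematics(position, orientation): joint angles nearest the present ones, or None.
- vision.snapshot(name): name is "scene" or "top" or "wrist"; returns the picture (480x640x3 uint8, red, green, blue); there is no depth.
- vision.get_calibration(name): a dict with "fx", "fy", "cx", "cy" (pixels), "position" and "orientation" of the camera in the world. Camera axes: x right, y down, z forward; pixel columns grow to the right and rows downward; lengths in m; the calibration is good to about 2 mm. A picture is of the moment at which its call begins: read the wrist's pose just before it. get_calibration takes no time and is no camera call; for the wrist camera it gives the pose at the moment of the call.
A pose or a line that the arm cannot do raises r.PlanningError and nothing moves.
- r.sign_off(): hands the job in; it is judged then, once.
Trained networks look in the newest picture that a camera, given by its name, has taken for a name from the list of things; names that differ only in an ending like _2 or _b are one class to them, and where a whole thing is asked for, a point or a joint stands for the part that bears it (a point fixed in the world has none). Each returns a list of dicts, best first, with "score" (0 to 1); they miss things now and then, are a little off and sometimes report something else, mostly with a low value. They report only what shows in the picture. A call takes as long as a camera call.
- models.boxes_of(thing, camera): "at" ([x, y, z] in m, in world coordinates, good to about 4 mm: the middle of the surface that is visible of it).
- models.regions_of(thing, camera): "pixels" (480x640 bool, what is visible of it).
- models.mark_of(thing, camera): "at" ([x, y, z] in m, in world coordinates, good to about 4 mm: a listed point, or the origin of a listed thing).
Readings, each from a call of its own:
- telemetry.current_t(): time.
- telemetry.current_joints(): joint angles.
- telemetry.current_dq(): joint speeds.
- telemetry.current_joint_efforts(): joint torques, N m.
- telemetry.current_ee_pos(): TCP position.
- telemetry.current_tool_rot(): TCP orientation.
- telemetry.current_wrist_force(): force on the tool from outside, world axes, zero at the start.
- telemetry.current_torque(): the same for the moment, N m.
- telemetry.current_opening(): finger opening in m.
- telemetry.current_finger_force(): force on a finger pad.
Only numpy, scipy, OpenCV 4.12 (cv2) and the standard library are available. Lean on these libraries where they do the work, as an engineer would, in place of code of your own. Each camera call takes 0.05 s, during which the arm holds its last target. There are 200 camera calls.

## Working session

There is one attempt and no reset: what is moved stays moved. The work goes in short steps, each a Python script; the robot and the scene stay as the last script left them, time stands still between calls to the robot, and variables do not carry over. Pictures are saved under pics/ and viewed, at most 10 in all, crops included, and the job is handed in when it is done.

```bash
mkdir -p pics; ls
python3 - <<'E'
from plant import *
import cv2,numpy as np
for c in ("top","scene"):
    im=vision.snapshot(c); cv2.imwrite(f"pics/{c}0.png",im[:,:,::-1])
    k=vision.get_calibration(c); print(c,{a:np.round(b,4) for a,b in k.items()})
    for t in ("roller","tape","board","orange_bottle","grey_tub","scraper"):
        print(t,[(np.round(d["at"],4),round(d["score"],2)) for d in models.mark_of(t,c)[:2]])
    for t in ("roller","tape","board"):
        for d in models.regions_of(t,c)[:1]:
            p=d["pixels"]; print(t,d["score"],p.sum(),cv2.minAreaRect(np.argwhere(p)[:,::-1].astype(np.float32)))
print(telemetry.current_t(),telemetry.current_tool_rot())
E
```

```text
pics
top {'fx': np.float64(463.2449), 'fy': np.float64(463.2449), 'cx': np.float64(323.1232), 'cy': np.float64(234.5673), 'position': array([0.4293, 0.2636, 1.0628]), 'orientation': array([ 0.0607, -0.6942,  0.716 , -0.0414])}
roller [(array([ 0.5825, -0.0045,  0.0426]), 0.7)]
tape []
board [(array([ 5.572e-01,  7.280e-02, -4.000e-04]), 0.86), (array([ 0.5447,  0.4891, -0.0023]), 0.44)]
orange_bottle [(array([ 7.372e-01,  2.614e-01, -2.000e-04]), 0.48)]
grey_tub [(array([ 0.5425,  0.4904, -0.0039]), 0.65)]
scraper [(array([ 0.4106,  0.5167, -0.0016]), 0.86), (array([0.5395, 0.1421, 0.0153]), 0.74)]
roller 0.83 1972 ((455.38616943359375, 227.044921875), (78.35334014892578, 28.394210815429688), 68.45902252197266)
tape 0.93 875 ((388.62066650390625, 251.55172729492188), (95.07601165771484, 10.027547836303711), 68.19859313964844)
board 0.89 11631 ((420.88665771484375, 240.50515747070312), (97.49871063232422, 155.07894897460938), 68.96248626708984)
scene {'fx': np.float64(573.6121), 'fy': np.float64(573.6121), 'cx': np.float64(316.9995), 'cy': np.float64(245.9123), 'position': array([ 0.1232, -0.4799,  0.5871]), 'orientation': array([-0.4755,  0.8405, -0.2264,  0.1276])}
roller [(array([ 0.5819, -0.0022,  0.0434]), 0.81)]
tape [(array([0.5411, 0.1421, 0.0071]), 0.91)]
board [(array([ 0.5605,  0.0674, -0.0029]), 0.76)]
orange_bottle [(array([ 0.7374,  0.2588, -0.0012]), 0.84)]
grey_tub [(array([ 0.5429,  0.4921, -0.0026]), 0.61)]
scraper [(array([ 0.4116,  0.5128, -0.0021]), 0.59)]
roller 0.58 4183 ((424.07861328125, 339.0809020996094), (46.00835037231445, 103.37020874023438), 45.83031463623047)
tape 0.95 961 ((341.0491027832031, 313.5660400390625), (10.226249694824219, 104.62873840332031), 53.36589050292969)
board 0.97 18556 ((384.6522521972656, 334.2445983886719), (244.84942626953125, 122.21824645996094), 30.80144500732422)
1.0 [1.81020578e-05 2.22516228e-01 9.74928985e-01 5.17226205e-05]
```

View pics/top0.png

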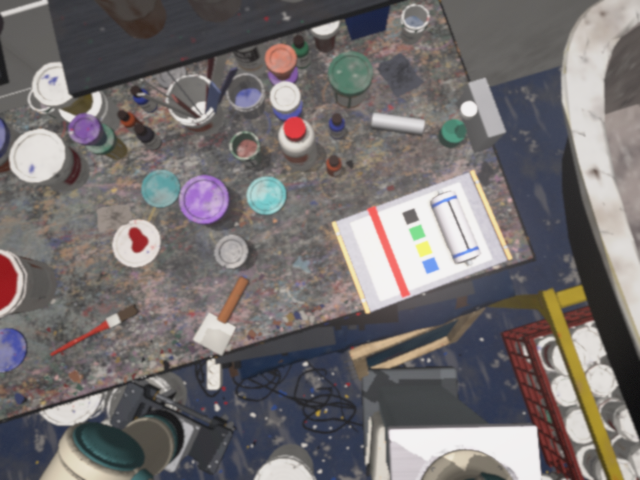

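View pics/scene0.png

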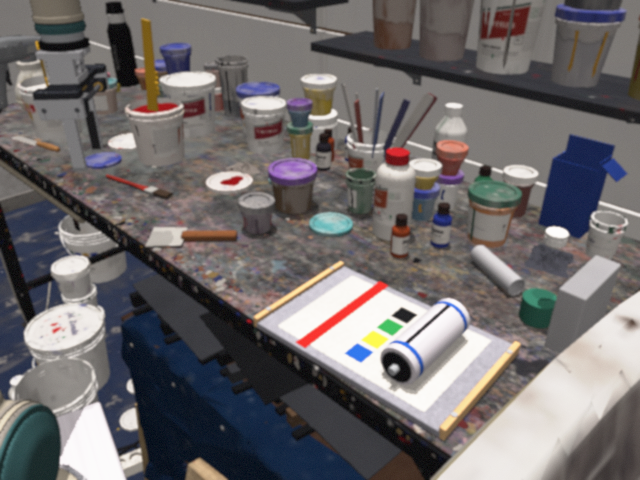

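```bash
cat > h.py <<'E'
from plant import *
import cv2,numpy as np
from scipy.spatial.transform import Rotation as R
def rot(k): 
    q=k["orientation"]; return R.from_quat([q[1],q[2],q[3],q[0]])
def back(px,z,k):
    d=rot(k).apply(np.c_[(px[:,0]-k["cx"])/k["fx"],(px[:,1]-k["cy"])/k["fy"],np.ones(len(px))])
    p=np.array(k["position"]); return (p+d*((z-p[2])/d[:,2])[:,None])[:,:2]
def measure(cam,t,z):
    """centre, size and long-axis heading of what is visible, put on the plane z"""
    m=models.regions_of(t,cam)
    if not m: return None
    w=back(np.argwhere(m[0]["pixels"])[:,::-1].astype(float),z,vision.get_calibration(cam))
    c,s,a=cv2.minAreaRect((w*1000).astype(np.float32))
    v=np.linalg.svd(w-w.mean(0),full_matrices=False)[2][0]
    return np.round(w.mean(0),4),np.round(c,1),np.round(s,1),round(a,1),"svd deg",np.round(np.degrees(np.arctan2(v[1],v[0]))%180,2)
E
python3 - <<'E'
from h import *
for c in ("top","scene"):
    vision.snapshot(c)
    for t,z in (("roller",.06),("tape",.012),("board",.012)): print(c,t,measure(c,t,z))
E
```

```text
top roller (array([0.5847, 0.0011]), array([585.3,   0.8]), array([172.9,  62.9]), 19.6, 'svd deg', np.float64(18.81))
top tape (array([0.5342, 0.1405]), array([540.1, 141.6]), array([216.9,  25.2]), 19.0, 'svd deg', np.float64(18.79))
top board (array([0.5569, 0.0762]), array([561.9,  68.2]), array([221., 355.]), 18.9, 'svd deg', np.float64(108.73))
scene roller (array([ 0.5656, -0.0176]), array([573.2, -14.1]), array([206.4,  67.5]), 19.2, 'svd deg', np.float64(22.22))
scene tape (array([0.5309, 0.1433]), array([536.9, 145.5]), array([214.8,  20.5]), 18.8, 'svd deg', np.float64(18.87))
scene board (array([0.5445, 0.0484]), array([557.6,  72.5]), array([238.2, 363.1]), 18.6, 'svd deg', np.float64(106.17))
```

The top view shows the roller at about (455,227), in front of the right lip. The red tape at about (388,251) is parallel to it, to its left, and the networks' positions agree with this. The scene view confirms it, and the path over the sheet is clear. The heading is 18.85° and the travel about 150 mm.

```bash
cat >> h.py <<'E'
th=np.radians(18.85); A=np.array([np.cos(th),np.sin(th)]); D=np.array([-A[1],A[0]])
def P(s,z,a=.551): return np.r_[a*A+s*D,z]
def quats():
    for y in (np.r_[A,0],-np.r_[A,0]):
        z=np.array([0,0,-1.]); q=R.from_matrix(np.c_[np.cross(y,z),y,z]).as_quat(); yield np.r_[q[3],q[:3]]
def look():
    for c in ("top","scene"):
        vision.snapshot(c)
        print(c,[np.round([np.dot(d["at"][:2],A),np.dot(d["at"][:2],D),d["at"][2]],4) for t in("roller","tape") for d in models.mark_of(t,c)[:1]],"roller",measure(c,"roller",.06))
E
python3 - <<'E'
from h import *
j0=telemetry.current_joints(); best=[]
for q in quats():
    j=inverse_kinematics(P(-.256,.15),q)
    if j is not None: best.append((np.abs(j-j0).max(),q))
print(best); q=min(best,key=lambda b:b[0])[1]
r.move_to(P(-.256,.15),q); r.move_l(P(-.256,.079),vel=.1)
print(telemetry.current_t(),telemetry.current_ee_pos(),telemetry.current_opening(),P(-.256,.079))
look()
cv2.imwrite("pics/scene1.png",vision.snapshot("scene")[150:,150:550,::-1])
E
```

```text
[(np.float64(1.2214262813357346), array([0.        , 0.58176813, 0.81335468, 0.        ])), (np.float64(2.7132066066604366), array([-0.        ,  0.81335468, -0.58176813,  0.        ]))]
4.6917 [ 0.60470485 -0.06431701  0.07952237] 0.09391503869929411 [ 0.60416006 -0.06424661  0.079     ]
top [array([ 0.5497, -0.1944,  0.0404]), array([ 0.5566, -0.0372,  0.0129])] roller (array([0.5835, 0.0016]), array([583.7,   2.2]), array([173.3,  60.5]), 18.8, 'svd deg', np.float64(18.07))
scene [array([ 0.5492, -0.1928,  0.0433]), array([ 0.5544, -0.0397,  0.0116])] roller (array([ 0.5412, -0.0248]), array([548.7, -22.3]), array([152.8,  66.8]), 18.7, 'svd deg', np.float64(28.12))
```

View pics/scene1.png

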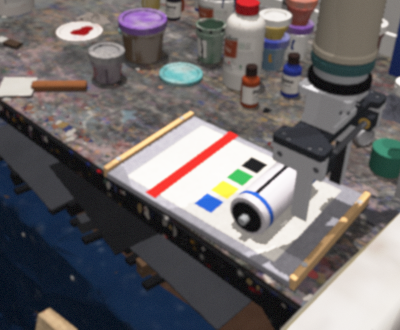

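The crop shows the fingers behind and above the roller at about (300,200), on the side away from the tape. I'll push in stages now.

Run:
```python
from h import *
r.move_l(P(-.228,.079),vel=.04)
for s in (-.21,-.088):
    r.move_l(P(s,.079),vel=.025); print(s,telemetry.current_t(),telemetry.current_ee_pos(),telemetry.current_wrist_force())
look()
cv2.imwrite("pics/scene2.png",vision.snapshot("scene")[150:,150:550,::-1])
```

```text
-0.21 6.8583 [ 0.59120264 -0.02228997  0.08152574] [-1.34230679 -4.51007277  9.07902596]
-0.088 11.8917 [0.54969036 0.09452933 0.0786941 ] [-0.0105187  -0.2881762  -0.39871304]
top [array([ 0.5521, -0.0394,  0.0141])] roller None
scene [array([ 0.5517, -0.1208,  0.041 ]), array([ 0.5554, -0.038 ,  0.0092])] roller (array([0.5436, 0.0464]), array([552. ,  50.2]), array([206.2,  72.2]), 19.0, 'svd deg', np.float64(23.17))
```

View pics/scene2.png

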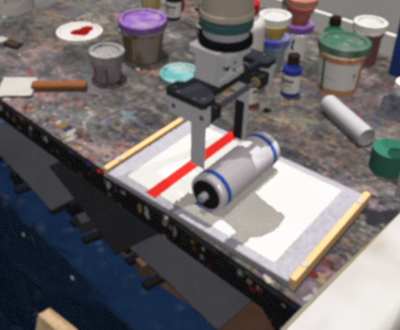

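The fingertips rode up over the roller. It was rolled only about 72 mm, half the finger travel, so it rolled without skidding. The crop shows it square to the tape at about (238,170) with the fingers now in front of it. I'll back out forward, go over the roller, and push a bit lower on the rear shoulder.

Run:
```python
from h import *
r.move_l(P(-.075,.079),vel=.04); r.move_l(P(-.075,.135),vel=.12); r.move_l(P(-.192,.135),vel=.12)
look()
r.move_l(P(-.192,.070),vel=.1); 
print(telemetry.current_t(),telemetry.current_ee_pos())
r.move_l(P(-.165,.070),vel=.03); print(telemetry.current_ee_pos(),telemetry.current_wrist_force())
r.move_l(P(-.140,.070),vel=.02); print(telemetry.current_ee_pos(),telemetry.current_wrist_force(),telemetry.current_t())
look()
```

```text
top [array([ 0.5503, -0.126 ,  0.0429]), array([ 0.5566, -0.0391,  0.0131])] roller (array([0.5613, 0.0665]), array([562. ,  66.6]), array([173.8,  59.8]), 18.5, 'svd deg', np.float64(18.46))
scene [array([ 0.5515, -0.1226,  0.044 ]), array([ 0.5569, -0.0367,  0.0089])] roller (array([0.5318, 0.0422]), array([548.4,  49.3]), array([198.3,  70.8]), 18.9, 'svd deg', np.float64(23.07))
15.7583 [ 0.58397086 -0.00374901  0.07038487]
[0.57486871 0.02176893 0.06999691] [-1.02802302 -0.67265857 -0.65857037]
[0.56674537 0.04542904 0.07000282] [-0.47996591 -0.36872965 -0.07333528] 18.2083
top [array([ 0.5507, -0.1051,  0.042 ]), array([ 0.5565, -0.0407,  0.0111])] roller (array([0.5555, 0.0861]), array([555.8,  86.1]), array([175.6,  61.7]), 18.7, 'svd deg', np.float64(18.49))
scene [array([ 0.5499, -0.0974,  0.0398]), array([ 0.5567, -0.0355,  0.011 ])] roller None
```

It now rolls ahead of the fingers with low force. Next I'll push to just short of the tape and measure.

Run:
```python
from h import *
r.move_l(P(-.088,.070),vel=.025); print(telemetry.current_ee_pos(),telemetry.current_wrist_force(),telemetry.current_t())
look(); look(); print(telemetry.current_t())
cv2.imwrite("pics/top3.png",cv2.resize(vision.snapshot("top")[150:330,310:530,::-1],None,fx=3,fy=3))
```

```text
[0.54989565 0.09465808 0.06997677] [ 0.46603198 -0.77452749  0.07535988] 20.8417
top [array([ 0.5491, -0.0508,  0.0385])] roller (array([0.5382, 0.134 ]), array([538.5, 133.8]), array([171.4,  60.6]), 17.5, 'svd deg', np.float64(18.19))
scene [array([ 0.5475, -0.0476,  0.0448])] roller (array([0.512 , 0.1082]), array([528.6, 116.8]), array([205.6,  75.3]), 18.9, 'svd deg', np.float64(21.72))
top [array([ 0.5486, -0.051 ,  0.0401])] roller (array([0.5386, 0.1342]), array([538.6, 133.8]), array([175.6,  61.4]), 18.6, 'svd deg', np.float64(18.62))
scene [array([ 0.5502, -0.048 ,  0.0399])] roller (array([0.5125, 0.108 ]), array([528.6, 117.3]), array([207.9,  77.2]), 19.5, 'svd deg', np.float64(22.55))
21.6417
```

View pics/top3.png

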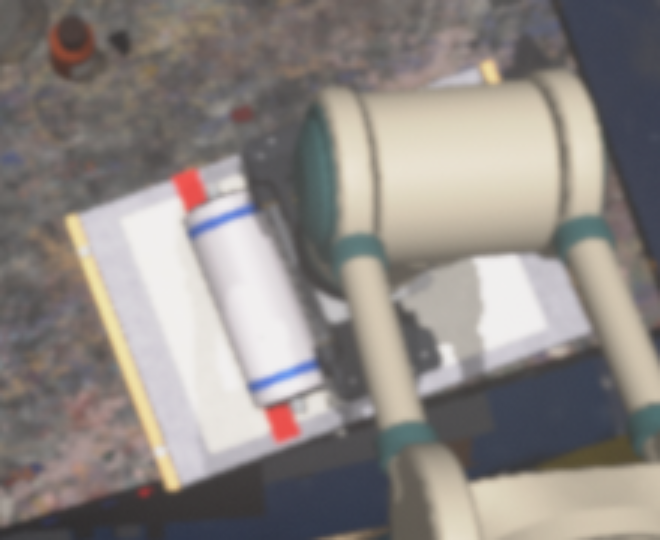

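The crop shows the roller parallel to the tape, sitting slightly right of its centreline (tape ends at (188,190) and (285,422)). About 11 mm is left.

Run:
```python
from h import *
r.move_l(P(-.076,.070),vel=.012)
for i in range(2): look()
r.move_l(P(-.105,.070),vel=.06); r.move_l(P(-.118,.15),vel=.12)
for i in range(2): look()
print(telemetry.current_t())
cv2.imwrite("pics/top4.png",cv2.resize(vision.snapshot("top")[150:330,310:530,::-1],None,fx=3,fy=3))
```

```text
top [array([ 0.5488, -0.0365,  0.0387]), array([ 0.6726,  0.2863, -0.0017])] roller (array([0.5353, 0.1463]), array([535.6, 146. ]), array([172.8,  58.1]), 18.7, 'svd deg', np.float64(18.24))
scene [array([ 0.5523, -0.0354,  0.039 ])] roller (array([0.5084, 0.1199]), array([524.7, 127.5]), array([202.7,  75.6]), 18.9, 'svd deg', np.float64(21.71))
top [array([ 0.5497, -0.0406,  0.0401])] roller (array([0.5351, 0.1465]), array([535.1, 145.5]), array([170. ,  59.5]), 18.4, 'svd deg', np.float64(18.07))
scene [array([ 0.5505, -0.0372,  0.0397])] roller (array([0.5095, 0.1198]), array([524.7, 126.9]), array([204.5,  76.1]), 17.7, 'svd deg', np.float64(22.18))
top [array([ 0.5524, -0.0376,  0.0413])] roller (array([0.5353, 0.145 ]), array([536.2, 145.6]), array([172. ,  61.8]), 19.0, 'svd deg', np.float64(18.41))
scene [array([ 0.5496, -0.0361,  0.0423])] roller (array([0.5101, 0.1204]), array([523.9, 127.5]), array([202.6,  76.2]), 19.0, 'svd deg', np.float64(22.31))
top [array([ 0.5505, -0.0407,  0.0422])] roller (array([0.5341, 0.145 ]), array([535.3, 145. ]), array([174. ,  60.9]), 18.3, 'svd deg', np.float64(18.59))
scene [array([ 0.5533, -0.0353,  0.039 ])] roller (array([0.5096, 0.1199]), array([523.1, 126.6]), array([202.2,  76.9]), 18.6, 'svd deg', np.float64(21.91))
25.9
```

View pics/top4.png

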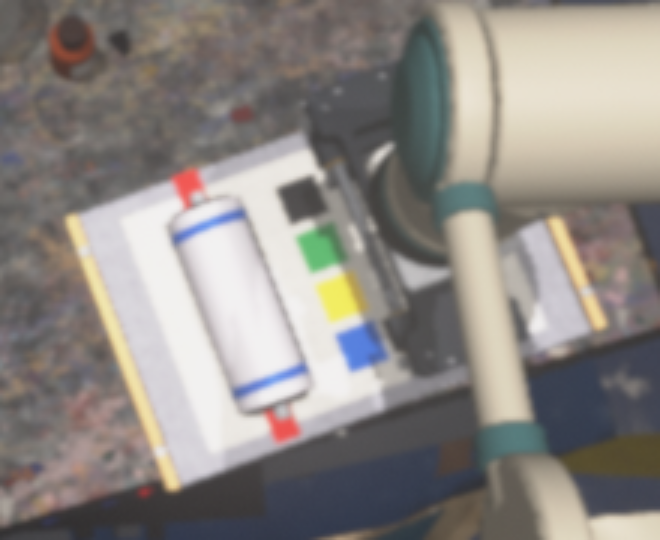

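The roller lies on the tape: its axle stubs at (197,198) and (281,410) are over the strip. It is parallel to the tape, centred within about 1 mm, and nothing touches it.

```bash
python3 -c "
from plant import r
print(r.sign_off())"
```

```text
the job is handed in; nothing more can be done
None
```

The roller rests centred on and parallel to the red tape (within about 1 mm) and is handed in at about 26 s, but on the first push the fingertips rode up over it and carried it about 72 mm from on top (travel fits rolling, not skidding) before I finished it from behind with the bystanders untouched.

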